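# Reload the bench stapler's open magazine

### The arm

A 6-joint arm with a two-finger parallel gripper is mounted at the origin on a cart in front of the work surface, level with it; the furniture and walls round the work are solid. World frame = base frame: x ahead of the robot, y to its left, z up, the work surface at z = 0. Lengths are in m, angles in rad, forces in N, time in s.
With the tool pointing down it reaches from about 0.3 to 0.775 m from the base axis. Payload 14.6 kg.
Tool frame: the origin (TCP) lies on the centre line of the jaws, within the pads' length; the fingertips stand 11 mm ahead of it and the grasp point (between the pads) lies 8 mm behind it (arm.tips_ahead is the z of the fingertips in the tool frame, in m); z points along the fingers, y is the line along which they close (so a half turn about z gives the same grasp; the last joint's range is limited). The gripper opens to 94 mm and grips with 3 to 60 N. Pads are 16 mm wide; open, the fingers measure 119 mm over their backs; the gripper's body (75 mm by 177 mm) begins 78 mm behind the grasp point.
Start: joints at [-1.258, 0.3, 1.521, -0, 1.321, -0.067], TCP at [0.204, -0.511, 0.216] pointing down, gripper open.
Joint ranges: [-3.03, 3.03], [-0.79, 2.21], [0.23, 2.52], [-1.04, 4.18], [0, 3.07], [-2.55, 2.55]. Speed limits (rad/s): [2.22, 2.22, 2.57, 3.14, 3.14, 3.14].

### API

Orientations are given as a rotation vector (axis times angle).
In Python, from station import arm gives the robot as it stands.
- The arm moves only by the tool move_arm, never from a script. Its argument "series" is a list that holds one entry, the list of rows, each a list of 6 numbers: the shift along the tool's x, y, z in mm, then the turn, a rotation vector about the tool's x, y, z in degrees. In form: [[[x, y, z, wx, wy, wz], ...]]. A call has 1 to 12 rows; each row is the pose to reach, as a shift and turn from the pose commanded when the call began, along the tool's axes at that moment; what a row does not reach only later rows make up. A row lasts 1/10 s, in which the tool goes at most 50 mm and 8.59 degrees, less where a joint would pass 70% of its speed; a pose out of reach is approached as far as the arm can. A call with a gripper value outside its range is refused whole. "claw" is the opening, from 0 (shut) to 1 (fully open), set as the call begins (left out, the last holds). The fingers move at their own pace and stop on an object; the grip force is fixed at half the most. Time passes only in rows, so rows that repeat a pose let the fingers close. It gives the time, the measured TCP pose, the force, the opening and the grip force at its end, in the units of the state.
- arm.read_state(): the state, without advancing time (a new reading comes with each control period).
- arm.grab_frame(name): name is "side" or "top" or "wrist"; returns (picture, depth): 420x560x3 uint8, red, green, blue; 420x560 float32, m along the optical axis (not along the pixel's ray), 0 where there is no reading.
- arm.camera_info(name): a dict with "fx", "fy", "cx", "cy" (pixels), "R" (3x3) and "t" (3): a world point X has camera coordinates R X + t. Camera axes: x right, y down, z forward; pixel columns grow to the right and rows downward; lengths in m; the calibration is good to about 2 mm. A picture is of the moment at which its call begins: read the wrist's pose just before it. camera_info takes no time and is no camera call; for the wrist camera it gives the pose at the moment of the call.
- arm.finish_job(): hands the job in; it is judged then, once.
Trained networks look in the newest picture that a camera, given by its name, has taken for a name from the list of things; names that differ only in an ending like _2 or _b are one class to them, and where a whole thing is asked for, a point or a joint stands for the part that bears it (a point fixed in the world has none). Each returns a list of dicts, best first, with "p" (0 to 1); they miss things now and then, are a little off and sometimes report something else, mostly with a low value. They report only what shows in the picture. A call takes as long as a camera call. They do not tell look-alikes from the thing itself.
- arm.spot_in(query, camera): "position" ([x, y, z] in m, in world coordinates, good to about 4 mm: the middle of the surface that is visible of it).
The state is a dict: "clock": time; "q": joint angles; "dq": joint speeds; "effort": joint torques, N m; "tool_pos": TCP position; "eef_rot": TCP orientation; "contact_force": force on the tool from outside, world axes, zero at the start; "torque": the same for the moment, N m; "opening": finger opening in m; "gripper_force": force on a finger pad.
Only numpy, scipy, OpenCV 4.12 (cv2) and the standard library are available. Lean on these libraries where they do the work, as an engineer would, in place of code of your own. Each camera call takes 0.05 s, during which the arm holds its last target. There are 200 camera calls.

### The job

The bench stapler has run empty: reload it with the loose strip of staples. Draw the red follower back along its rail to make room, lay the strip astride the rail with its legs down, then slide the follower forward until it has pushed the strip fully home under the white head, against the face plate, and stays bearing on the back of the strip. Leave everything else on the worktop where it is.

Things in the scene. Friction and masses are not known exactly. Their poses are not given: they have to be found in the camera images.
- stapler: Bench stapler with an open magazine, fixed to the worktop, 276 mm long (its y), 78 mm wide (its x). Origin on the worktop, mid-width, 110 mm behind the inner side of the face plate. The white head is at its -y end; +y runs from head to tail. A level metal core rail lies along y at x = 0. The grey end bracket at the tail (y = 134 to 144 mm) reaches z = 66 mm.
- rail_front (a point): Point where the top of the rail meets the inner side of the face plate, which stops the strip: stapler's y = -110 mm, z = 62 mm. The white head here, 44 mm wide and 102 mm tall, covers the first 35 mm of the rail as a tunnel 23 mm wide whose roof is 6 mm above the rail; behind its mouth the rail is open above and beside. Axes as the stapler's.
- rail_load (a point): Point on top of the rail (62 mm above the worktop), 93 mm behind the face plate: a strip centred here is 13 mm clear of the tunnel's mouth and 17 mm clear of the follower's nose drawn fully back. The rail is 6 mm wide (its top 4 mm) and stands 5 mm above a dark ledge 18 mm wide, 11 mm above a dark channel 30 mm wide. Axes as the stapler's: y along the rail, away from the head.
- follower (a joint): Red follower's position along the rail in m: gap from the end of its nose to the face plate. 0 = touching it, 0.155 = fully back (end stop); grows towards the tail (+y of the stapler). A strip held home gives 0.090. No spring: it slides with about 2 N of friction and stays where left. The nose is a dark steel bar 11.5 mm wide, 57 mm long, ahead of the red saddle, reaching 4.5 mm above the rail.
- thumb_tab (a point): Centre of the follower's red upright thumb tab: 14 mm wide (across the rail), 18 mm long (along it), 26 mm tall, free on all sides above its saddle, which is 22 mm wide with its top 12 mm below this point. It is 66 mm behind the end of the nose and 18 mm above the rail top. Axes as the stapler's.
- strip_centre (a point): Centre of the loose silver strip of staples: 13 mm wide (its x), 90 mm long (its y), 6 mm tall, some 20 g; it starts flat on the worktop, legs down. Its section is an upturned U: 2 mm top and two 2 mm legs, 10 mm clear between them and 4 mm deep, open below and at both ends; either end may go first. Seated on the rail, this centre is about 1 mm below the rail top.
- staple_carton: Bystander: grey card box of staples, 51 x 75 x 24 mm, loose, origin at the centre of its underside.
- coffee_mug: Bystander: white spotted mug, 82 mm across, 91 mm tall, loose, origin at its underside.
- notes: Bystander: pale pad of sticky notes, 76 x 76 x 14 mm, loose, origin at the centre of its underside.
- worn_eraser: Bystander: white eraser in a dark blue card sleeve, 22 x 58 x 12 mm, loose, origin at the centre of its underside.
There are look-alikes about, which are no part of the job. What is shaped like the part that bears strip_centre but blue is not meant.

How it is judged:
By the outcome, as a careful person would: the job done as asked, in the order asked, and still so for the second after the job is handed in, with the robot touching nothing.
It also fails if it takes over 58 s, if anything falls off the work surface, if the arm or the gripper's body presses on something with over 40 N, if the wrist force passes 120 N, or if a joint passes its speed limit or range.

## Working session

There is one attempt and no reset: what is moved stays moved. The work goes in short steps, Python scripts to look and compute and a tool call to move; the robot and the scene stay as the last step left them, time stands still between calls to the robot, and variables do not carry over. Pictures are saved under pics/ and viewed, at most 10 in all, crops included, and the job is handed in when it is done.

Besides the shell and the picture viewer there is one more tool, called after "Emit:" by a JSON object that holds its "fn" and its "kwargs", one argument or row to a line. move_arm: Moves the arm, as the interface text tells. Its arguments: {"type":"object","properties":{"series":{"type":"array"},"claw":{"type":"number"}},"required":["series"]}

```bash
mkdir -p pics; ls
cat > h.py <<'E'
import numpy as np, cv2
from station import arm
from scipy.spatial.transform import Rotation as Rn
def grab(n):
    ci=arm.camera_info(n); p,d=arm.grab_frame(n); return p,d,ci
def world(d,ci):
    v,u=np.mgrid[:d.shape[0],:d.shape[1]]
    c=np.stack([(u-ci['cx'])/ci['fx']*d,(v-ci['cy'])/ci['fy']*d,d],-1)
    return (c-np.array(ci['t']))@np.array(ci['R'])   # R^T(c-t)
def save(n,p): cv2.imwrite('pics/'+n,p[...,::-1])
E
python3 - <<'E'
from h import *
ims=[]
for n in ['top','side']:
    p,d,ci=grab(n); np.savez(f'/tmp/{n}.npz',p=p,d=d,W=world(d,ci)); save(n+'0.png',p)
    for q in ['stapler','follower','thumb_tab','strip_centre','worn_eraser']:
        print(n,q,[(np.round(r['position'],3).tolist(),round(r['p'],2)) for r in arm.spot_in(q,n)[:4]])
s=arm.read_state(); print(s['clock'],s['tool_pos'],s['eef_rot'])
E
```

```text
pics
top stapler [([0.494, -0.14, 0.043], 0.94), ([0.375, 0.311, 0.013], 0.41)]
top follower [([0.502, -0.151, 0.061], 0.58)]
top thumb_tab [([0.494, -0.155, 0.065], 0.47)]
top strip_centre [([0.532, 0.23, 0.003], 0.66), ([0.41, 0.072, 0.004], 0.46)]
top worn_eraser [([0.386, 0.181, 0.01], 0.53)]
side stapler [([0.482, -0.127, 0.049], 0.72)]
side follower [([0.495, -0.143, 0.069], 0.67)]
side thumb_tab []
side strip_centre [([0.406, 0.072, 0.004], 0.67), ([0.535, 0.209, 0.0], 0.43)]
side worn_eraser [([0.382, 0.186, 0.011], 0.61)]
0.6 [ 0.20390484 -0.51079115  0.21643147] [-3.08509906e+00 -5.92989276e-01 -2.04262521e-05]
```

View pics/top0.png

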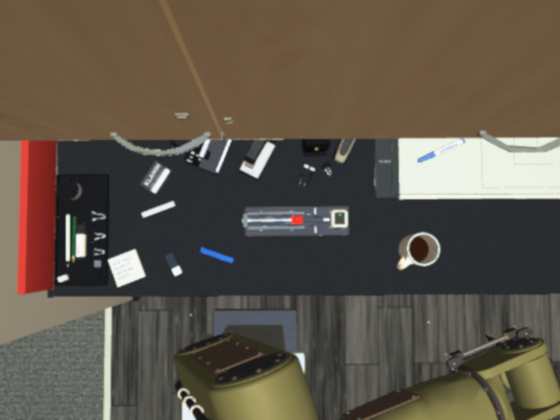

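View pics/side0.png

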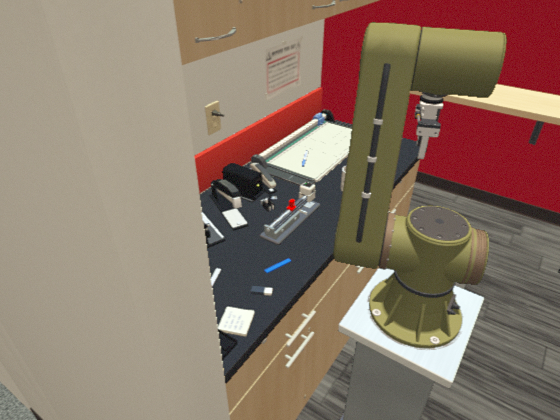

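The top view shows the stapler at (296,221), with its white head at (340,218), its tail at (246,221) and the red follower at (297,220). Things that could pass for the strip are the silver strip at (158,209), the blue strip at (216,255, the look-alike), the eraser at (174,264) and the pens at (68,238). I choose the silver one at (158,209).

```bash
cat > m.py <<'E'
from h import *
z=np.load('/tmp/top.npz'); p=z['p'].astype(int);W=z['W'];d=z['d']
def pca(m):
    q=W[m]; c=np.median(q,0); x=q[:,:2]-q[:,:2].mean(0); u,s,v=np.linalg.svd(x,full_matrices=False)
    pr=x@v[0]; return np.round(q.mean(0),4),np.round(np.degrees(np.arctan2(v[0][1],v[0][0])),1),round(float(np.ptp(pr)),3),m.sum()
roi=np.zeros(d.shape,bool); roi[198:222,136:182]=1
print('strip',pca(roi&(p.sum(-1)>300)))
red=np.zeros(d.shape,bool); red[200:240,240:352]=1
print('red',pca(red&(p[...,0]>150)&(p[...,1]<80)))
print('head',pca(red&(p.sum(-1)>480)&(W[...,2]>0.085)))
print('stapler',pca(red&(W[...,2]>0.015)))
print('cab',W[100,280],W[130,280],W[300,280])
save('crop1.png',cv2.resize(z['p'][190:280,130:360],None,fx=3.4,fy=3.4,interpolation=cv2.INTER_CUBIC))
ci=arm.camera_info('wrist');s=arm.read_state();T=Rn.from_rotvec(s['eef_rot']).as_matrix()
print(T.round(3)); C=-np.array(ci['R']).T@ci['t']; print('cam in tool',T.T@(C-s['tool_pos']), 'axes', (T.T@np.array(ci['R']).T).round(2), ci['fx'])
E
python3 m.py
```

```text
strip (array([0.5287, 0.2258, 0.0037]), np.float64(-69.8), 0.096, np.int64(243))
red (array([ 0.4918, -0.1405,  0.101 ]), np.float64(140.3), 0.116, np.int64(98))
head (array([ 0.4936, -0.2411,  0.1003]), np.float64(-165.3), 0.048, np.int64(158))
stapler (array([ 0.4918, -0.1376,  0.0545]), np.float64(-89.8), 0.277, np.int64(2768))
cab [ 0.57878009 -0.08944717  0.79202899] [ 0.57898286 -0.09131971  0.65720782] [ 0.19760922 -0.11050693 -0.89734493]
[[ 0.929  0.371  0.   ]
 [ 0.371 -0.929  0.   ]
 [ 0.    -0.    -1.   ]]
cam in tool [ 0.07048534  0.0005296  -0.16760942] axes [[-0.   -0.97 -0.24]
 [ 1.   -0.   -0.  ]
 [-0.   -0.24  0.97]] 315.5282192299983
```

View pics/crop1.png

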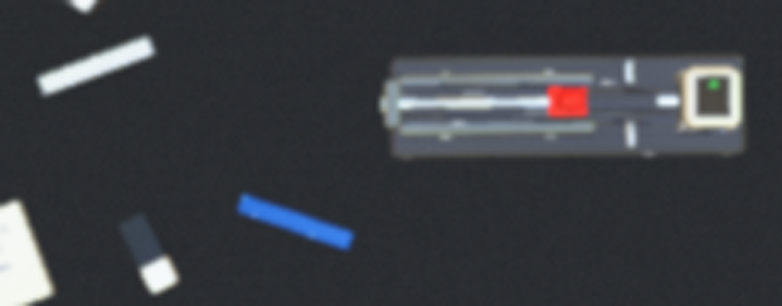

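The crop confirms it: the silver strip is at crop (97,66), the blue one at (295,222) is the decoy, and the stapler's axis runs along world y. Next I move over the follower with the jaws closing across the rail.

Emit:
{"fn": "move_arm", "kwargs": {
  "series": [
    [[403,-239,6,0,0,-68.2],[403,-239,6,0,0,-68.2],[403,-239,6,0,0,-68.2],[403,-239,6,0,0,-68.2],[403,-239,6,0,0,-68.2],[403,-239,6,0,0,-68.2],[403,-239,6,0,0,-68.2],[403,-239,6,0,0,-68.2],[403,-239,6,0,0,-68.2],[403,-239,6,0,0,-68.2],[403,-239,6,0,0,-68.2],[403,-239,6,0,0,-68.2]]
  ],
  "claw": 0.5
}}

```text
clock: 1.8
tool_pos: [0.4893, -0.1396, 0.2103]
eef_rot: [-2.221, -2.221, 0.0]
contact_force: [0.5, -0.9, -0.7]
opening: 0.0471
gripper_force: 0.0
```

Run:
```python
from h import *
s=arm.read_state(); print(s['clock'],s['tool_pos'],Rn.from_rotvec(s['eef_rot']).as_matrix().round(3).tolist(),s['opening'])
p,d,ci=grab('wrist'); W=world(d,ci); np.savez('/tmp/w1.npz',p=p,d=d,W=W); save('w1.png',p)
P=p.astype(int)
m=(P[...,0]>120)&(P[...,1]<70)&(P[...,2]<70)&(W[...,0]>.44)&(W[...,0]<.54)&(d>0)
print('red',m.sum())
t=m&(W[...,2]>.088); q=W[t]; print('tabtop',q.mean(0),np.percentile(q,[2,98],0).round(4).tolist())
ma=(W[...,2]>.03)&(abs(W[...,0]-.49)<.06)&(W[...,1]<.1)&(W[...,1]>-.33)&(d>0)
q=W[ma]; print('st',np.percentile(q,[.5,99.5],0).round(4).tolist())
for y in np.arange(-.26,.02,.02):
    k=(abs(W[...,1]-y)<.002)&(d>0)&(abs(W[...,0]-.49)<.05)
    a=W[k]; b=[round(float(np.median(a[abs(a[:,0]-x)<.002,2])*1000)) if (abs(a[:,0]-x)<.002).any() else -1 for x in np.arange(.446,.54,.004)]
    print(round(y,3),b)
```

```text
1.8 [ 0.48931947 -0.13963733  0.21033223] [[0.0, 1.0, -0.0], [1.0, -0.0, -0.0], [-0.0, -0.0, -1.0]] 0.047128969626436375
red 586
tabtop [ 0.49720554 -0.14170222  0.09176315] [[0.4907, -0.1507, 0.0893], [0.5039, -0.1336, 0.0937]]
st [[0.4325, -0.231, 0.043], [0.5476, -0.0123, 0.3352]]
-0.26 [-1, -1, -1, 6, 16, 17, 18, 17, -1, -1, -1, -1, -1, -1, -1, -1, -1, -1, -1, -1, 17, 17, 15, 0]
-0.24 [-1, -1, -1, 0, 17, 18, 17, 18, 99, 101, 102, 102, 102, -1, 102, 102, 102, 100, 98, 18, 17, 17, 16, 6]
-0.22 [-1, -1, 0, 5, 16, 17, 17, 18, 17, 18, 51, 57, 57, 61, 56, 56, 50, 52, 17, 17, 17, 17, 15, -1]
-0.2 [-1, -1, -1, 0, 16, 17, 17, 18, 18, 35, 50, 56, 66, 66, 66, 56, 50, 17, 17, 18, 18, 17, 16, 0]
-0.18 [-1, 0, -1, 11, 16, 17, 17, 18, 17, 53, 50, 56, 66, 66, 65, 56, 51, -1, 17, 17, 17, 17, 15, 0]
-0.16 [0, -1, 0, 6, 17, 17, 17, 19, 44, 52, 50, 57, 66, 66, 66, 56, 50, 46, 44, 17, 17, 17, 15, -1]
-0.14 [-1, -1, -1, 14, 16, 284, 17, 41, 45, 50, 59, 88, 92, 92, 92, 67, 53, 284, 44, 17, 17, 18, 16, 0]
-0.12 [320, 320, 320, 320, 320, 319, 323, 323, 323, 323, 323, 323, 323, 323, 323, 323, 323, 320, 321, 321, 321, 321, 321, 329]
-0.1 [-1, -1, -1, 0, 16, 17, 17, 43, 45, 47, 50, 56, 58, 61, 56, 52, 51, 45, 44, 17, 17, 17, 14, -1]
-0.08 [0, -1, -1, 14, 16, 17, 17, 42, 45, 51, 50, 56, 58, 61, 56, 55, 51, 45, 44, 17, 17, 18, 15, 0]
-0.06 [0, -1, -1, 13, 17, 17, 18, 42, 45, 51, 51, 57, 59, 61, 56, 54, 52, 46, 44, 17, 17, 17, 15, -1]
-0.04 [-1, -1, -1, 14, 17, 17, 17, 43, 45, 51, 51, 56, 58, 61, 56, 53, 51, 45, 44, 17, 18, 17, 16, 0]
-0.02 [-1, 0, -1, 14, 16, 17, 17, 42, 45, 49, 50, 56, 60, 60, 56, 53, 51, 45, 44, 17, 18, 17, 15, -1]
-0.0 [0, -1, -1, -1, 0, -1, -1, -1, -1, -1, -1, -1, -1, -1, -1, -1, -1, -1, -1, -1, -1, -1, -1, -1]
0.02 [-1, -1, -1, -1, -1, -1, -1, 0, 0, -1, -1, -1, -1, -1, -1, -1, -1, 0, 0, -1, -1, -1, 0, -1]
```

View pics/w1.png

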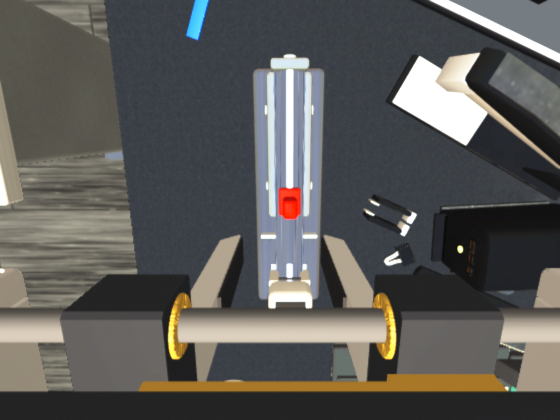

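The picture shows the rail vertical at u=290, the tab at (290,203), and the head at (290,292). The fingers are centred about u=282, so the rail is about 8 mm along +x. Nothing beside the rail stands above z=57.

Run:
```python
from h import *
z=np.load('/tmp/w1.npz');W=z['W'];d=z['d'];P=z['p'].astype(int)
q=W[(W[...,2]>.0595)&(W[...,2]<.0645)&(abs(W[...,0]-.497)<.006)&(W[...,1]>-.11)&(W[...,1]<-.01)]
print('rail',np.polyfit(q[:,1],q[:,0],1),len(q),q[:,0].mean())
q=W[(W[...,2]>.097)&(W[...,2]<.106)&(abs(W[...,0]-.497)<.018)&(W[...,1]<-.15)]
print('head back y',np.percentile(q[:,1],[90,97,99.5]),'x',np.percentile(q[:,0],[1,99]))
q=W[(W[...,2]>.062)&(W[...,2]<.07)&(abs(W[...,0]-.497)<.006)&(W[...,1]>-.02)&(W[...,1]<.03)]
print('bracket',np.percentile(q[:,1],[2,50,98]))
q=W[(W[...,2]>.0645)&(W[...,2]<.0685)&(abs(W[...,0]-.497)<.006)&(W[...,1]<-.165)]
print('nose tip',np.percentile(q[:,1],[.5,2]))
```

```text
rail [-0.00561428  0.49682567] 590 0.49714726455213476
head back y [-0.22587928 -0.22498705 -0.22438821] x [0.47991746 0.51428225]
bracket [-0.01601086 -0.01046859 -0.00511609]
nose tip [-0.2229917 -0.2148338]
```

Emit:
{"fn": "move_arm", "kwargs": {
  "series": [
    [[-2,8,80,0,0,0],[-2,8,80,0,0,0],[-2,8,100,0,0,0],[-2,8,120,0,0,0],[-2,8,127,0,0,0],[-2,8,127,0,0,0],[-2,8,127,0,0,0]]
  ],
  "claw": 0.5
}}

```text
clock: 2.55
tool_pos: [0.4978, -0.142, 0.0844]
eef_rot: [2.222, 2.219, 0.001]
contact_force: [0.3, -0.2, -0.6]
opening: 0.0471
gripper_force: 0.0
```

Emit:
{"fn": "move_arm", "kwargs": {
  "series": [
    [[0,0,0,0,0,0],[0,0,0,0,0,0],[0,0,0,0,0,0],[0,0,0,0,0,0],[0,0,0,0,0,0],[0,0,0,0,0,0],[0,0,0,0,0,0]]
  ],
  "claw": 0
}}

```text
clock: 3.25
tool_pos: [0.4973, -0.1414, 0.0835]
eef_rot: [-2.222, -2.22, 0.001]
contact_force: [-5.1, -0.2, 5.7]
opening: 0.0142
gripper_force: 30.0
```

Emit:
{"fn": "move_arm", "kwargs": {
  "series": [
    [[15,0,0,0,0,0],[35,0,0,0,0,0],[55,0,0,0,0,0],[75,0,0,0,0,0],[90,0,0,0,0,0],[98,0,0,0,0,0],[101,0,0,0,0,0],[101,0,0,0,0,0],[101,0,0,0,0,0]]
  ]
}}

```text
clock: 4.15
tool_pos: [0.4969, -0.04, 0.0835]
eef_rot: [-2.221, -2.22, 0.002]
contact_force: [-9.2, 2.5, 8.6]
opening: 0.0138
gripper_force: 30.0
```

Emit:
{"fn": "move_arm", "kwargs": {
  "series": [
    [[101,0,0,0,0,0],[101,0,0,0,0,0]]
  ],
  "claw": 0.4
}}

```text
clock: 4.35
tool_pos: [0.4978, 0.0601, 0.0835]
eef_rot: [2.225, 2.217, 0.001]
contact_force: [1.2, 0.1, -1.0]
opening: 0.0265
gripper_force: 0.0
```

I repeated the shift in that call by mistake, so the arm went on another 101 mm while opening. I'll check the follower and the scene as I go to the strip.

Emit:
{"fn": "move_arm", "kwargs": {
  "series": [
    [[0,0,-40,0,0,0],[80,16,-75,0,0,-8],[155,32,-75,0,0,-20],[155,32,-75,0,0,-20],[155,32,-75,0,0,-20],[155,32,-75,0,0,-20],[155,32,-75,0,0,-20]]
  ],
  "claw": 0.5
}}

```text
clock: 5.05
tool_pos: [0.5296, 0.2137, 0.1579]
eef_rot: [-1.804, -2.572, 0.001]
contact_force: [-0.4, 0.5, -0.2]
opening: 0.047
gripper_force: 0.0
```

```bash
cat > look.py <<'E'
from h import *
s=arm.read_state(); T=Rn.from_rotvec(s['eef_rot']).as_matrix(); print(s['clock'],s['tool_pos'].round(4) if hasattr(s['tool_pos'],'round') else s['tool_pos'],'yaw',np.degrees(np.arctan2(T[1,0],T[0,0])),s['contact_force'])
p,d,ci=grab('wrist'); W=world(d,ci); np.savez('/tmp/w2.npz',p=p,d=d,W=W); save('w2.png',p)
P=p.astype(int)
m=(P.min(-1)>130)&(W[...,2]>.002)&(W[...,2]<.012)&(abs(W[...,0]-.53)<.06)&(abs(W[...,1]-.226)<.06)&(d>0)
n,l,st,c=cv2.connectedComponentsWithStats(m.astype(np.uint8)); k=1+st[1:,4].argmax(); m=l==k
q=W[m]; r=cv2.minAreaRect(np.float32(q[:,:2]*1000)); print('strip',r,len(q),np.median(q[:,2]),q.mean(0))
x=q[:,:2]-q[:,:2].mean(0); v=np.linalg.svd(x,full_matrices=False)[2][0]; print('ang',np.degrees(np.arctan2(v[1],v[0])))
e=T.T@(np.r_[np.array(r[0])/1000,0.005]-s['tool_pos']); print('strip centre in tool mm',e*1000)
pt,dt,ct=grab('top'); Wt=world(dt,ct); Pt=pt.astype(int)
m=(Pt[...,0]>150)&(Pt[...,1]<80)&(abs(Wt[...,0]-.49)<.03)&(abs(Wt[...,1]+.1)<.15); print('red',Wt[m].mean(0),m.sum())
E
python3 look.py
```

```text
5.05 [0.5296 0.2137 0.1579] yaw 109.91645193226361 [-0.39329873  0.47211243 -0.18906506]
strip ((531.1356201171875, 225.09695434570312), (12.572463989257812, 89.34068298339844), 20.382884979248047) 1088 0.004902712627509643 [0.53062525 0.22701804 0.00491441]
ang 110.54063498314581
strip centre in tool mm [ 10.24053429   5.45380707 152.91398449]
red [ 0.49296552 -0.03780265  0.07799555] 98
```

View pics/w2.png

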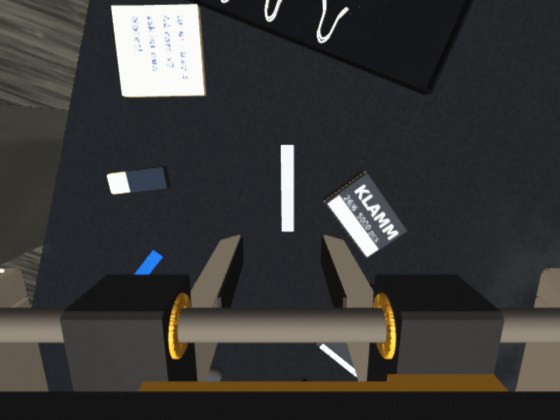

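The silver strip is at (288,188), with the carton corner about 38 mm to its right at (324,200), so I narrow the jaws to 28 mm. The follower is fully back (red at y = -0.038).

Emit:
{"fn": "move_arm", "kwargs": {
  "series": [
    [[10,5.5,40,0,0,-0.5],[10,5.5,85,0,0,-0.5],[10,5.5,120,0,0,-0.5],[10,5.5,138,0,0,-0.5],[10,5.5,145,0,0,-0.5],[10,5.5,145,0,0,-0.5],[10,5.5,145,0,0,-0.5],[10,5.5,145,0,0,-0.5]]
  ],
  "claw": 0.3
}}

```text
clock: 5.95
tool_pos: [0.5322, 0.2258, 0.0148]
eef_rot: [1.791, 2.579, 0.003]
contact_force: [0.3, -0.2, 0.2]
opening: 0.028
gripper_force: 0.0
```

Emit:
{"fn": "move_arm", "kwargs": {
  "series": [
    [[0,0,0,0,0,0],[0,0,0,0,0,0],[0,0,0,0,0,0],[0,0,0,0,0,0],[0,0,0,0,0,0],[0,0,0,0,0,0]]
  ],
  "claw": 0
}}

```text
clock: 6.55
tool_pos: [0.5318, 0.2259, 0.0139]
eef_rot: [1.791, 2.58, 0.001]
contact_force: [-1.2, 0.1, 4.9]
opening: 0.0129
gripper_force: 30.0
```

Emit:
{"fn": "move_arm", "kwargs": {
  "series": [
    [[0,0,-40,0,0,0],[0,0,-85,0,0,0],[0,0,-115,0,0,0],[-45,-21,-115,0,0,2.5],[-90,-43,-115,0,0,5],[-135,-64,-115,0,0,7.5],[-178,-85,-115,0,0,10],[-223,-106,-115,0,0,12.5],[-267,-127,-115,0,0,15],[-311,-148,-115,0,0,17.5],[-340,-162,-115,0,0,19.5],[-355.8,-169.4,-115,0,0,20.1]]
  ]
}}

```text
clock: 7.75
tool_pos: [0.4966, -0.1692, 0.1283]
eef_rot: [-2.218, -2.224, 0.0]
contact_force: [0.5, 0.4, -0.8]
opening: 0.0131
gripper_force: 30.0
```

Emit:
{"fn": "move_arm", "kwargs": {
  "series": [
    [[0,0,0,0,0,0],[0,0,0,0,0,0],[0,0,0,0,0,0]]
  ]
}}

```text
clock: 8.05
tool_pos: [0.4973, -0.1658, 0.1284]
eef_rot: [-2.213, -2.23, -0.0]
contact_force: [0.2, -0.6, -0.1]
opening: 0.0126
gripper_force: 30.0
```

```bash
cat > look2.py <<'E'
from h import *
s=arm.read_state(); T=Rn.from_rotvec(s['eef_rot']).as_matrix(); print(s['clock'],np.round(s['tool_pos'],4),'yaw',np.degrees(np.arctan2(T[1,0],T[0,0])))
p,d,ci=grab('wrist'); W=world(d,ci); np.savez('/tmp/w3.npz',p=p,d=d,W=W); save('w3.png',p); P=p.astype(int)
zb=s['tool_pos'][2]-.0139
m=(P.min(-1)>110)&(abs(W[...,2]-zb-.0055)<.006)&(abs(W[...,0]-.497)<.02)&(W[...,1]>-.24)&(W[...,1]<-.09)
n,l,st,c=cv2.connectedComponentsWithStats(m.astype(np.uint8)); m=l==1+st[1:,4].argmax(); q=W[m]
print('strip',len(q),cv2.minAreaRect(np.float32(q[:,:2]*1000)),np.median(q[:,2]),np.percentile(q,[1,99],0).round(4).tolist(),np.polyfit(q[:,1],q[:,0],1))
q=W[(abs(W[...,2]-.061)<.0025)&(abs(W[...,0]-.497)<.007)&(W[...,1]>-.13)&(W[...,1]<-.02)]
print('rail',len(q),np.polyfit(q[:,1],q[:,0],1) if len(q)>9 else '')
R=W[(P[...,0]>120)&(P[...,1]<70)&(P[...,2]<70)&(abs(W[...,0]-.497)<.03)&(W[...,2]>.088)&(W[...,2]<.096)&(W[...,1]>-.1)]
print('tab',len(R),R.mean(0) if len(R) else '')
q=W[(W[...,2]>.097)&(W[...,2]<.106)&(abs(W[...,0]-.497)<.018)&(W[...,1]<-.2)]
print('head back',len(q),np.percentile(q[:,1],[90,99]) if len(q) else '')
E
python3 look2.py
```

```text
8.05 [ 0.4973 -0.1658  0.1284] yaw 90.42867127643436
strip 2791 ((497.40948486328125, -162.65513610839844), (12.748709678649902, 83.11780548095703), 0.24714934825897217) 0.11937265240827791 [[0.4911, -0.2031, 0.1179], [0.5035, -0.1216, 0.1208]] [-0.00609132  0.49633372]
rail 273 [-0.01462423  0.49526539]
tab 750 [ 0.49677547 -0.03886132  0.09179417]
head back 977 [-0.24296373 -0.2412835 ]
```

View pics/w3.png

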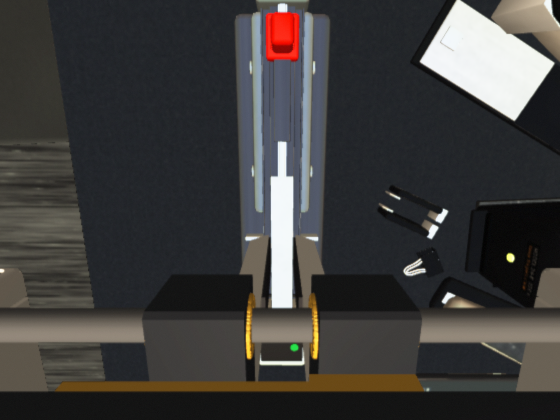

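The strip is held squarely between the fingers at u≈282, in line with the rail and the tab (282,35). Its rear end is about 17 mm ahead of the nose. I lower it.

Emit:
{"fn": "move_arm", "kwargs": {
  "series": [
    [[0,0,25,0,0,0],[0,0,42,0,0,0],[0,0,49,0,0,0],[0,0,52,0,0,0],[0,0,54,0,0,0],[0,0,55,0,0,0],[0,0,56,0,0,0],[0,0,56,0,0,0],[0,0,56,0,0,0]]
  ]
}}

```text
clock: 9.0
tool_pos: [0.4973, -0.1668, 0.0727]
eef_rot: [2.214, 2.228, 0.0]
contact_force: [-0.8, -0.8, 0.4]
opening: 0.0125
gripper_force: 30.0
```

Go down another 1.5 mm to seat it, then release gently and rise.

Emit:
{"fn": "move_arm", "kwargs": {
  "series": [
    [[0,0,0.7,0,0,0],[0,0,1.3,0,0,0],[0,0,1.5,0,0,0],[0,0,1.5,0,0,0]]
  ]
}}

```text
clock: 9.4
tool_pos: [0.4973, -0.1668, 0.0715]
eef_rot: [2.214, 2.228, 0.0]
contact_force: [-3.4, 0.9, 7.1]
opening: 0.0129
gripper_force: 30.0
```

Emit:
{"fn": "move_arm", "kwargs": {
  "series": [
    [[0,0,0,0,0,0],[0,0,0,0,0,0],[0,0,0,0,0,0]]
  ],
  "claw": 0.27
}}

```text
clock: 9.7
tool_pos: [0.4972, -0.1667, 0.0708]
eef_rot: [-2.214, -2.228, 0.0]
contact_force: [1.0, -1.2, -0.6]
opening: 0.0252
gripper_force: 0.0
```

Emit:
{"fn": "move_arm", "kwargs": {
  "series": [
    [[0,0,-10,0,0,0],[0,0,-50,0,0,0],[50,0,-75,0,0,0],[100,0,-75,0,0,0],[120,0,-75,0,0,0],[120,0,-75,0,0,0],[120,0,-75,0,0,0]]
  ]
}}

```text
clock: 10.4
tool_pos: [0.4966, -0.0467, 0.1465]
eef_rot: [2.213, 2.229, 0.0]
contact_force: [0.9, -0.5, 0.5]
opening: 0.0253
gripper_force: 0.0
```

```bash
cat > look3.py <<'E'
import sys
from h import *
s=arm.read_state(); T=Rn.from_rotvec(s['eef_rot']).as_matrix(); print(s['clock'],np.round(s['tool_pos'],4),'yaw',np.degrees(np.arctan2(T[1,0],T[0,0])))
p,d,ci=grab('wrist'); W=world(d,ci); np.savez('/tmp/w4.npz',p=p,d=d,W=W); save(sys.argv[1],p); P=p.astype(int)
for y in np.arange(-.235,-.02,.01):
    k=(abs(W[...,1]-y)<.0025)&(d>0)&(abs(W[...,0]-.497)<.03); a=W[k]
    print(round(y,3),[round(float(np.median(a[abs(a[:,0]-x)<.001,2])*1000)) if (abs(a[:,0]-x)<.001).any() else -1 for x in np.arange(.485,.5095,.002)])
R=W[(P[...,0]>120)&(P[...,1]<70)&(P[...,2]<70)&(abs(W[...,0]-.497)<.03)&(W[...,2]>.088)&(W[...,2]<.096)]
print('tab',len(R),R.mean(0) if len(R) else '')
E
python3 look3.py w4.png
```

```text
10.4 [ 0.4966 -0.0467  0.1465] yaw 90.42288684157008
-0.235 [-1, -1, -1, -1, -1, -1, -1, -1, -1, -1, -1, -1, -1]
-0.225 [-1, -1, -1, -1, -1, -1, -1, -1, -1, -1, -1, -1, -1]
-0.215 [50, 51, 56, 56, -1, -1, -1, -1, -1, -1, 56, 51, 50]
-0.205 [50, 50, 57, 56, 62, 63, 63, 63, 63, 63, 57, 55, 51]
-0.195 [50, 50, 57, 59, 62, 63, 63, 63, 62, 61, 56, 51, 50]
-0.185 [50, 50, 56, 56, 63, 62, 62, 62, 62, 57, 56, 50, 50]
-0.175 [50, 50, 56, 62, 62, 62, 63, 62, 62, 60, 56, 50, 50]
-0.165 [-1, -1, -1, 62, 62, 63, 63, 63, 63, 63, -1, -1, -1]
-0.155 [-1, -1, -1, -1, -1, -1, -1, -1, -1, -1, -1, -1, -1]
-0.145 [-1, -1, -1, -1, -1, -1, -1, -1, -1, -1, -1, -1, -1]
-0.135 [50, 50, 56, 56, -1, -1, -1, -1, -1, -1, 57, 50, 50]
-0.125 [50, 50, 56, 57, 62, 62, 63, 63, 62, 62, 56, 50, 50]
-0.115 [50, 50, 56, 56, 56, 60, 61, 60, 56, 56, 56, 50, 51]
-0.105 [50, 50, 56, 57, 66, 65, 65, 64, 65, 57, 56, 50, 50]
-0.095 [50, 50, 56, 57, 66, 65, 66, 66, 66, 61, 57, 50, 51]
-0.085 [51, 50, 56, 61, 66, 66, 66, 66, 66, 58, 56, 51, 51]
-0.075 [50, 50, 56, 61, 66, 66, 66, 66, 66, 57, 56, 50, 50]
-0.065 [50, 53, 56, 61, 66, 66, 66, 66, 66, 65, 56, 50, 50]
-0.055 [150, 55, 57, 66, 66, 65, 66, 66, 66, 65, 55, 50, 158]
-0.045 [164, 67, 68, 91, 93, 92, 92, 92, 92, 91, 67, 67, 180]
-0.035 [58, 67, 83, 92, 92, 92, 92, 92, 92, 91, 68, 66, 51]
-0.025 [267, 267, 267, 267, 267, 267, 268, 267, 267, 267, 268, 267, 267]
tab 421 [ 0.49677126 -0.03690642  0.0918175 ]
```

View pics/w4.png

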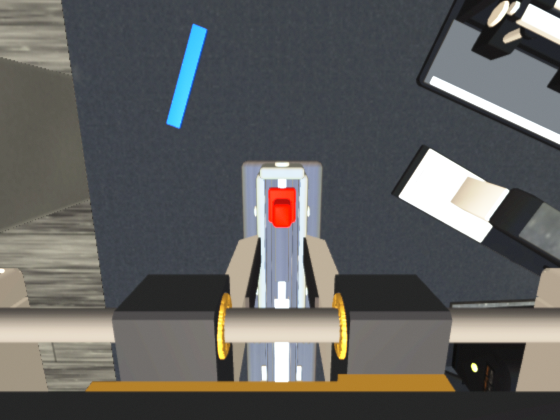

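The strip sits level astride the rail, with the nose behind it in line; the tab is at (282,207). I regrip the tab.

Emit:
{"fn": "move_arm", "kwargs": {
  "series": [
    [[8,0,20,0,0,0],[8,0,45,0,0,0],[8,0,60,0,0,0],[8,0,63,0,0,0],[8,0,63,0,0,0],[8,0,63,0,0,0]]
  ],
  "claw": 0.4
}}

```text
clock: 11.05
tool_pos: [0.4969, -0.0393, 0.0838]
eef_rot: [2.215, 2.227, 0.001]
contact_force: [0.1, -0.3, 0.2]
opening: 0.0375
gripper_force: 0.0
```

Emit:
{"fn": "move_arm", "kwargs": {
  "series": [
    [[0,0,0,0,0,0],[0,0,0,0,0,0],[0,0,0,0,0,0],[0,0,0,0,0,0],[0,0,0,0,0,0],[0,0,0,0,0,0]]
  ],
  "claw": 0
}}

```text
clock: 11.65
tool_pos: [0.4966, -0.0387, 0.0832]
eef_rot: [2.214, 2.228, 0.001]
contact_force: [0.5, 0.3, 3.4]
opening: 0.0139
gripper_force: 30.0
```

Emit:
{"fn": "move_arm", "kwargs": {
  "series": [
    [[-5,0,0,0,0,0],[-10,0,0,0,0,0],[-15,0,0,0,0,0],[-20,0,0,0,0,0],[-26,0,0,0,0,0],[-32,0,0,0,0,0],[-38,0,0,0,0,0],[-44,0,0,0,0,0],[-50,0,0,0,0,0],[-55,0,0,0,0,0],[-60,0,0,0,0,0],[-60,0,0,0,0,0]]
  ]
}}

```text
clock: 12.85
tool_pos: [0.4969, -0.0998, 0.0831]
eef_rot: [2.215, 2.227, -0.0]
contact_force: [1.2, -2.6, 4.4]
opening: 0.0137
gripper_force: 30.0
```

Emit:
{"fn": "move_arm", "kwargs": {
  "series": [
    [[-1,0,0,0,0,0],[-2,0,0,0,0,0],[-3,0,0,0,0,0],[-4,0,0,0,0,0],[-4,0,0,0,0,0]]
  ]
}}

```text
clock: 13.35
tool_pos: [0.4969, -0.1031, 0.0832]
eef_rot: [2.214, 2.228, 0.0]
contact_force: [1.1, 1.4, 5.4]
opening: 0.0138
gripper_force: 30.0
```

Free sliding so far; I creep on until the force rises.

Emit:
{"fn": "move_arm", "kwargs": {
  "series": [
    [[-0.7,0,0,0,0,0],[-1.4,0,0,0,0,0],[-2,0,0,0,0,0],[-2,0,0,0,0,0],[-2,0,0,0,0,0]]
  ]
}}

```text
clock: 13.85
tool_pos: [0.4969, -0.1042, 0.0832]
eef_rot: [-2.214, -2.228, -0.002]
contact_force: [0.3, 8.5, 7.5]
opening: 0.0138
gripper_force: 30.0
```

Emit:
{"fn": "move_arm", "kwargs": {
  "series": [
    [[-0.5,0,0,0,0,0],[-1,0,0,0,0,0],[-1,0,0,0,0,0],[-1,0,0,0,0,0]]
  ]
}}

```text
clock: 14.25
tool_pos: [0.497, -0.1044, 0.0832]
eef_rot: [-2.213, -2.227, -0.003]
contact_force: [1.1, 15.1, 8.8]
opening: 0.0139
gripper_force: 30.0
```

It stops firmly with 15 N after 65.7 mm of travel (expected 65). I release, rise and check.

Emit:
{"fn": "move_arm", "kwargs": {
  "series": [
    [[0,0,0,0,0,0],[0,0,0,0,0,0],[0,0,0,0,0,0]]
  ],
  "claw": 0.35
}}

```text
clock: 14.55
tool_pos: [0.4966, -0.106, 0.0826]
eef_rot: [-2.214, -2.228, 0.001]
contact_force: [-0.4, 0.4, 0.2]
opening: 0.0321
gripper_force: 0.0
```

Emit:
{"fn": "move_arm", "kwargs": {
  "series": [
    [[0,0,-10,0,0,0],[0,0,-45,0,0,0],[0,0,-90,0,0,0],[0,0,-110,0,0,0],[0,0,-110,0,0,0],[0,0,-110,0,0,0]]
  ]
}}

```text
clock: 15.15
tool_pos: [0.4966, -0.1058, 0.1929]
eef_rot: [2.214, 2.228, -0.0]
contact_force: [0.1, -0.6, -0.7]
opening: 0.0331
gripper_force: 0.0
```

```bash
python3 look3.py w5.png
```

```text
15.15 [ 0.4966 -0.1058  0.1929] yaw 90.35380947055354
-0.235 [103, 102, 102, 103, 102, 103, 102, 103, 103, 102, 103, 102, 102]
-0.225 [51, 50, 51, -1, -1, -1, -1, -1, -1, -1, -1, 50, 51]
-0.215 [50, 50, 53, 59, 62, 63, 63, 62, 63, 63, 56, 51, 50]
-0.205 [50, 50, 56, 60, 63, 63, 63, 62, 63, 62, 57, 51, 50]
-0.195 [50, 50, 56, 59, 62, 63, 63, 62, 63, 63, 56, 53, 50]
-0.185 [50, 50, 53, 57, 63, 63, 62, 62, 63, 57, 57, 53, 50]
-0.175 [50, 51, 54, 59, 63, 63, 63, 63, 63, 59, 56, 50, 50]
-0.165 [50, 50, 56, 60, 66, 66, 66, 66, 66, 65, 56, 50, 50]
-0.155 [50, 50, 56, 61, 65, 66, 66, 66, 66, 61, 56, 50, 50]
-0.145 [50, 51, 56, 65, 66, 66, 66, 66, 66, 60, 56, 50, 50]
-0.135 [51, 50, 56, 64, 65, 65, 66, 66, 66, 61, 56, 50, 50]
-0.125 [50, 50, 56, 61, 66, 66, 66, 66, 66, 61, 56, 50, 50]
-0.115 [50, 67, 66, -1, -1, -1, -1, -1, -1, -1, 67, 66, 50]
-0.105 [50, 67, 68, 91, 92, 93, 92, 92, 92, 92, 76, 67, 50]
-0.095 [51, 67, 68, 83, 86, 86, 87, 81, 85, 79, 68, 67, 50]
-0.085 [314, 313, 313, 313, 314, 314, 313, 314, 313, 314, 313, 313, 313]
-0.075 [51, 50, 56, 57, 56, 61, 61, 59, 56, 56, 57, 50, 51]
-0.065 [50, 50, 56, 56, 56, 62, 62, 60, 56, 56, 56, 51, 51]
-0.055 [50, 50, 56, 56, 56, 61, 61, 60, 56, 56, 56, 50, 50]
-0.045 [50, 50, 56, 56, 57, 61, 62, 60, 57, 56, 56, 50, 50]
-0.035 [50, 51, 56, 56, 57, 61, 61, 60, 56, 57, 56, 50, 51]
-0.025 [50, 50, 56, 56, 57, 61, 62, 60, 57, 56, 56, 50, 50]
tab 299 [ 0.49680737 -0.10214678  0.09177032]
```

View pics/w5.png

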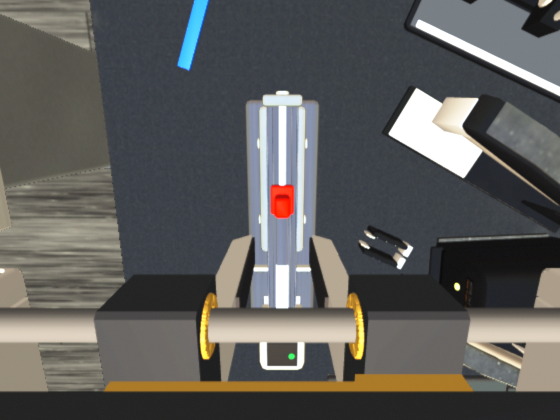

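The nose bears on the strip's rear end at about y = -0.170, 90 mm from the face plate as expected; the tab is at (282,201) and the strip runs into the head.

```bash
python3 -c "
from station import arm
print(arm.finish_job())"
```

```text
the job is handed in; nothing more can be done
None
```

The stapler is reloaded and the job handed in at about 15 s: the silver strip is home against the face plate with the red follower bearing on its back; one mistaken move carried the arm 101 mm too far while it was letting go of the drawn-back follower, with no harm seen.

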